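Set a hole punch guide to its middle notch and square a notepad to it

ROBOT

A 6-joint arm with a two-finger parallel gripper is mounted at the origin on a cart in front of the work surface, level with it; the furniture and walls round the work are solid. World frame = base frame: x ahead of the robot, y to its left, z up, the work surface at z = 0. Lengths are in m, angles in rad, forces in N, time in s.
With the tool pointing down it reaches from about 0.35 to 0.85 m from the base axis. Payload 8.1 kg.
Tool frame: the origin (TCP) lies at the centre of the arm's flange, where the gripper is bolted on; the fingertips stand 173 mm ahead of it and the grasp point (between the pads) lies 155 mm ahead of it (robot.grasp_offset is the distance from the TCP to the grasp point, in m); z points along the fingers, y is the line along which they close (so a half turn about z gives the same grasp; the last joint's range is limited). The gripper opens to 85 mm and grips with 20 to 120 N. Pads are 22 mm wide; open, the fingers measure 114 mm over their backs; the gripper's body (76 mm by 85 mm) begins 54 mm behind the grasp point. The pads swing forward as they close: fully open they stand 13 mm farther back than shut.
Start: joints at [-1.311, 0.13, 1.488, -0, 1.523, -0.085], TCP at [0.203, -0.565, 0.405] pointing down, gripper open.
Joint ranges: [-2.96, 2.96], [-0.89, 2.26], [0.02, 2.5], [-1.34, 4.48], [0, 2.73], [-2.66, 2.66]. Speed limits (rad/s): [2.39, 2.39, 2.79, 3.14, 3.14, 3.14].

INTERFACE

Orientations are given as a rotation vector (axis times angle).
In Python, from cell import robot gives the robot as it stands. The module is installed in compiled form; this text tells all that it offers.
- The arm moves only by the shell command python3 -m crank 'ROWS' [FORCE]. ROWS is JSON, a list that holds one entry, the list of rows, each a list of 5 numbers: the shift along the world's x, y, z in mm, then the turn about the world's z in degrees, then the opening, from 0 (shut) to 1 (fully open). A call has 1 to 10 rows; each row is the pose to reach, as a shift and turn from the pose commanded when the call began; what a row does not reach only later rows make up. A row lasts 1/8 s, in which the tool goes at most 62.5 mm and 10.7 degrees, less where a joint would pass 70% of its speed; a pose out of reach is approached as far as the arm can. A call with a gripper value outside its range is refused whole. The fingers move at their own pace and stop on an object; FORCE is the grip in N (left out, the last holds). Time passes only in rows, so rows that repeat a pose let the fingers close. It gives the time, the measured TCP pose, the force, the opening and the grip force at its end, in the units of the state.
- robot.sense(): the state, without advancing time (a new reading comes with each control period).
- robot.get_image(name): name is "scene" or "top" or "wrist"; returns the picture (400x640x3 uint8, red, green, blue); there is no depth.
- robot.get_calibration(name): a dict with "intrinsics" (3x3 intrinsics, pixels), "rvec" (rotation vector, rad) and "tvec" (3), from world to camera coordinates, as OpenCV has them. Camera axes: x right, y down, z forward; pixel columns grow to the right and rows downward; lengths in m; the calibration is good to about 2 mm. A picture is of the moment at which its call begins: read the wrist's pose just before it. get_calibration takes no time and is no camera call; for the wrist camera it gives the pose at the moment of the call.
- robot.finish_job(): hands the job in; it is judged then, once.
The state is a dict: "time_s": time; "q": joint angles; "qvel": joint speeds; "joint_torque": joint torques, N m; "position": TCP position; "tool_rot": TCP orientation; "contact_force": force on the tool from outside, world axes, zero at the start; "torque": the same for the moment, N m; "finger_gap": finger opening in m; "gripper_force": force on a finger pad.
Only numpy, scipy, OpenCV 4.12 (cv2) and the standard library are available. Lean on these libraries where they do the work, as an engineer would, in place of code of your own. Each camera call takes 0.05 s, during which the arm holds its last target. There are 200 camera calls.

TASK

Set the hole punch for this notepad: push the side guide along its rail to the right, past the first notch, until it drops into the middle one of the three notches and stays there. Then slide the notepad along the bed to the right until its edge lies flat against the guide, gently enough that the guide stays in its notch. Only push with the fingers: do not pinch, lift or carry anything, and leave the other things where they are.

Things in the scene. Friction and masses are not known exactly. Their poses are not given: they have to be found in the camera images.
- punch: Hole punch, 220 x 400 mm, fixed. Origin: on the desk top, mid-width. x points from its open front to its back, y to the left (seen from the robot), z up. Grey flat bed x -100 to +45 mm, y -200 to +200 mm, top at z = 12 mm; behind it a black housing, x 45 to 120 mm, 50 mm high. A thin dark line on the bed 5 mm left of each notch shows where the paper's edge comes to lie.
- guide (a joint): Travel (m) of the side guide to the right (punch -y), 0 to 0.17 (end stop); its middle is at punch y = 0.050 - value. Starts at 0 to 0.03, left of all notches; in the first, middle, last notch at 0.055, 0.100, 0.145 (1 mm play). Slides with about 1 N; a sprung pin pulls it into a notch from about 4 mm off the notch's middle, and 5 to 8 N push it out again.
- guide_pin (a joint): Depth in m of the round steel pin (17 mm across) that stands on the guide over the rail, pressed down by a spring, with a roller under it: 0 to 0.001 while it rides on the rail, 0.003 when it has dropped into a notch.
- guide_tab (a point): Middle of the top of the guide's grey upright push tab, 109 mm above the desk. The tab is 14 mm thick along the rail, 34 mm wide across it (punch x 81 to 115 mm) and stands 38 mm above the guide's saddle, which is 44 mm long with its top 71 mm above the desk. Axes as the punch's.
- guide_face (a point): Point on the left face of the guide's steel arm, 15 mm above the desk, halfway along the arm. The arm is a bar 10 mm thick, 20 mm high, 3 mm over the bed, from punch x -76 to +44 mm; the notepad goes against this flat left face. Axes as the punch's (y points away from the face, to the left).
- pad: Loose notepad, a stiff block 110 mm (x) x 100 mm (y) x 14 mm high, about 0.15 kg, white paper with a grey bound front edge, lying on the left part of the bed. Origin: centre of its underside, 12 mm above the desk; axes within 0.1 rad of the punch's. With its right edge flat on the guide's face its origin is 50 mm left of that face.
- notch_mid (a point): Middle of the middle notch, at the level of the rail's top, 60 mm above the desk. The aluminium rail lies on the housing along y at punch x = 68 mm, 16 mm wide, 10 mm high, from y = +80 to -150 mm, with three notches (gaps 12 mm wide) at y = -5, -50 and -95 mm. Axes as the punch's.
- eraser: Bystander: eraser 22 x 42 x 13 mm lying on the right part of the bed. Origin: centre of its underside.
- washi_1: Bystander: roll of tape 37 mm across, 15 mm high, on the left end of the black housing. Origin: centre of its underside.
- battery_a: Bystander: battery 15 x 50 x 15 mm lying on the right end of the black housing. Origin: centre of its underside.
- highlighter_1: Bystander: highlighter 17 x 127 x 15 mm lying on the desk to the right of the punch. Origin: centre of its underside.
- glue_stick: Bystander: glue stick 26 mm across, 89 mm high, standing on the desk to the right of the punch. Origin: centre of its underside.
- staple_box: Bystander: staple box 30 x 52 x 21 mm on the desk to the left of the punch, near its back. Origin: centre of its underside.
Not all that is in view belongs to the job. Of the things that look like the pad, the larger one is meant.

How it is judged:
By the outcome, as a careful person would: the job done as asked, in the order asked, and still so for the second after the job is handed in, with the robot touching nothing.
It also fails if it takes over 54 s, if anything falls off the work surface, if the arm or the gripper's body presses on something with over 40 N, if the wrist force passes 120 N, or if a joint passes its speed limit or range.

## Working session

There is one attempt and no reset: what is moved stays moved. The work goes in short steps, Python scripts to look and compute and a shell command to move; the robot and the scene stay as the last step left them, time stands still between calls to the robot, and variables do not carry over. Pictures are saved under pics/ and viewed, at most 10 in all, crops included, and the job is handed in when it is done.

```bash
mkdir -p pics; cat > h.py <<'E'
import numpy as np, cv2
from cell import robot
def cal(n):
    c=robot.get_calibration(n); R=cv2.Rodrigues(np.array(c["rvec"],float))[0]
    return np.array(c["intrinsics"],float),R,np.array(c["tvec"],float).ravel()
def ray(C,uv,z):
    K,R,t=C; d=R.T@np.linalg.inv(K)@np.array([uv[0],uv[1],1.]); o=-R.T@t
    return o+d*(z-o[2])/d[2]
def proj(C,p):
    K,R,t=C; q=K@(R@np.array(p,float)+t); return q[:2]/q[2]
def save(n,f):
    im=robot.get_image(n)[:,:,::-1].copy(); cv2.imwrite("pics/"+f,im); return im
E
python3 - <<'E'
from h import *
save("top","top1.png"); save("scene","scene1.png")
for n in("top","scene"):
    K,R,t=cal(n); print(n,-R.T@t,R[2])
print(robot.sense())
E
```

```text
top [0.50102891 0.06140917 1.20234657] [ 0.03869026 -0.01682426 -0.99910961]
scene [-0.16346558  0.66873358  0.7238553 ] [ 0.6195914  -0.54424416 -0.56560126]
{'time_s': 0.1, 'q': array([-1.31139424e+00,  1.31121880e-01,  1.48919429e+00, -9.72992019e-06,
        1.52302244e+00, -8.53820223e-02]), 'qvel': array([-5.07605022e-05, -7.12356949e-04, -3.94891102e-03, -1.94989378e-04,
        1.37192334e-03,  6.92054330e-04]), 'joint_torque': array([ 4.50424131e-04, -5.70948279e+01, -5.01942122e+01, -2.35873113e-04,
        8.11836304e-03,  7.54826874e-05]), 'position': array([ 0.20277041, -0.56447084,  0.40371431]), 'tool_rot': array([-3.09331276e+00, -5.38609541e-01,  2.53394442e-04]), 'contact_force': array([-8.64079439e-01,  6.43483340e-04, -3.18772413e-01]), 'torque': array([0.03668566, 0.00147536, 0.00949869]), 'gripper_force': 0.0, 'finger_gap': 0.0853659918710062}
```

View pics/top1.png

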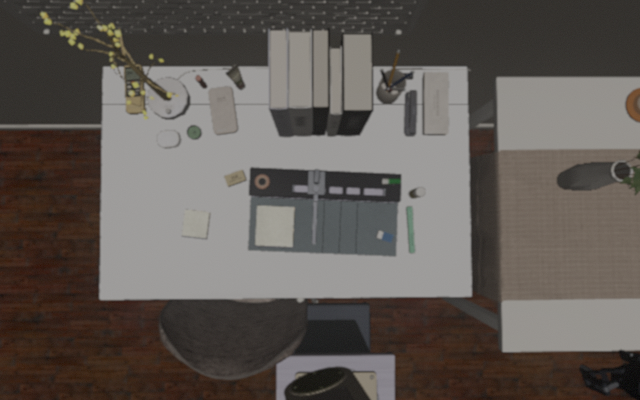

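View pics/scene1.png

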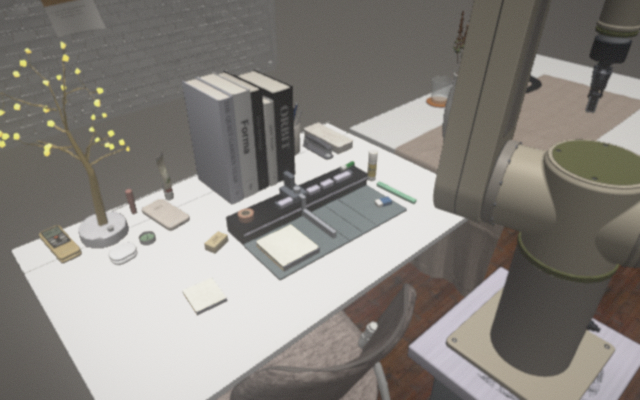

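The top view has two things that look like the pad. One is the cream block on the bed at (275,226), the larger one. The other is the small note block on the desk at (196,223). I choose (275,226). The guide tab is at about (317,180) and its arm runs from (317,195) to (315,243). I'll check the choice with a close crop.

```bash
python3 - <<'E'
from h import *
im=cv2.imread("pics/top1.png")
c=im[155:265,230:435]; c=cv2.convertScaleAbs(c,alpha=1.6); cv2.imwrite("pics/crop1.png",cv2.resize(c,None,fx=3.9,fy=3.9,interpolation=cv2.INTER_CUBIC))
C=cal("top")
# black housing mask
g=cv2.cvtColor(im,cv2.COLOR_BGR2GRAY); 
for nm,uv,z in [("padc",(275,226),.026),("bed FL",(249,250),.012),("bed FR",(397,255),.012),("hous BL",(250,168),.05),("hous BR",(401,174),.05),("hous FL",(250,197),.05),("tab",(317,175),.109),("small",(196,223),.01),("books",(320,135),0)]:
    print(nm,ray(C,uv,z).round(4))
print(g[150:260:2,300], g[240,240:410:2])
E
```

```text
padc [0.4974 0.1593 0.026 ]
bed FL [0.4333 0.2303 0.012 ]
bed FR [ 0.4173 -0.1683  0.012 ]
hous BL [0.6496 0.2225 0.05  ]
hous BR [ 0.6324 -0.1742  0.05  ]
hous FL [0.5735 0.2224 0.05  ]
tab [0.6239 0.0478 0.109 ]
small [0.5066 0.373  0.01  ]
books [0.7465 0.0376 0.    ]
[156 156 156 156 156 155 156 156 156 147  74  45  46  46  47  46  47  64
 132 140 138  85  47  52  84  84  89  88  88  89  87  89  86  87  89  89
  88  87  89  89  88  89  89  89  90  88  90  92  91  89  90 127 157 156
 156] [156 157 156 156 130  93  92 100 152 158 157 155 157 159 158 157 160 161
 158 159 159 159 159 159 159 161 136  87  89  90  88  90  90  90  89  90
 106 117  87  90  90  81  85  89  89  90  89  89  89  83  82  90  90  90
  91  91  90  87  82  92  91  90  90  91  90  90  89  90  90  88  90  88
  86  85  83  83  86  92 115 153 155 156 157 154 122]
```

View pics/crop1.png

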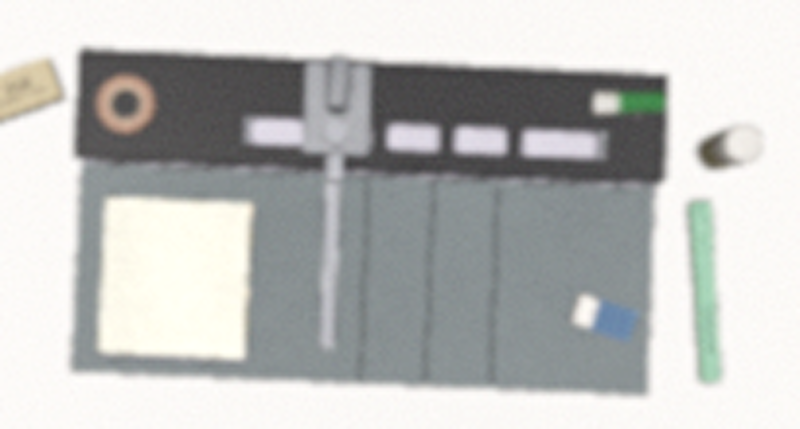

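The crop shows the big cream pad at top-image (275,226), left of the guide, with its tab at (317,178). The three dark bed lines are at about (322,225), (340,225) and (357,225). The eraser is at (385,236) and the battery at (391,181). The choice is confirmed, so next I fit the punch frame.

```bash
cat >> h.py <<'E'
def edge(prof,level):
    "subpixel first index at which prof crosses level"
    s=np.sign(np.asarray(prof,float)-level); i=np.where(s[1:]*s[:-1]<=0)[0][0]
    return i+(level-prof[i])/(float(prof[i+1])-prof[i])
E
python3 - <<'E'
from h import *
im=cv2.imread("pics/top1.png"); g=cv2.GaussianBlur(cv2.cvtColor(im,cv2.COLOR_BGR2GRAY),(3,3),0).astype(float)
C=cal("top")
P=lambda L,z:np.array([ray(C,p,z)[:2] for p in L])
front=P([(u,270-edge(g[270:238:-1,u],122)) for u in range(258,390,4)],.012)
left=P([(240+edge(g[v,240:260],122),v) for v in range(205,246,4)],.012)
right=P([(410-edge(g[v,410:385:-1],122),v) for v in list(range(205,230,4))],.012)
back=P([(u,155+edge(g[155:180,u],100)) for u in range(256,385,4) if not 300<u<330],.05)
def fit(p):
    vx,vy,x,y=cv2.fitLine(p.astype(np.float32),cv2.DIST_HUBER,0,.001,.001).ravel(); return np.array([x,y]),np.array([vx,vy])
for n,p in (("front",front),("left",left),("right",right),("back",back)):
    c,d=fit(p); print(n,c.round(4),np.degrees(np.arctan2(d[1],d[0])).round(2),np.abs((p-c)@[-d[1],d[0]]).max().round(4))
cf,d=fit(front); d=d*np.sign(d[1]) # punch +y
x=np.array([d[1],-d[0]])
print("yaw",np.arctan2(x[1],x[0]), "back-front mm",(fit(back)[0]-cf)@x,"L-R",(fit(left)[0]-fit(right)[0])@d)
mid=(fit(left)[0]+fit(right)[0])@d/2
off=((cf@x+.1)+(fit(back)[0]@x-.12))/2
O=off*x+mid*d; print("O",O,cf@x+.1,fit(back)[0]@x-.12)
loc=lambda q:np.array([(q[:2]-O)@x,(q[:2]-O)@d])
# guide arm centre on bed (z .035 top = 3+12+20)
for v in (215,225,235):
    r=g[v,305:328]; print(v,loc(ray(C,(305+np.average(np.arange(23),weights=np.clip(r-97,0,None)),v),.035)))
# pad
m=((im[:,:,2]>140)&(np.arange(640)[None]<300)&(np.arange(640)[None]>253)&(np.arange(400)[:,None]>201)&(np.arange(400)[:,None]<248)).astype(np.uint8)
cn=max(cv2.findContours(m,0,2)[0],key=cv2.contourArea); r=cv2.minAreaRect(cn); 
b=[loc(ray(C,p,.026)) for p in cv2.boxPoints(r)]; print("pad",np.round(b,4),np.mean(b,0))
np.save("punch.npy",np.r_[O,x,d])
for n,q in (("tab0",(.098,.05)),("notchmid",(.068,-.05))): print(n,O+q[0]*x+q[1]*d)
E
```

```text
front [ 4.228e-01 -4.000e-04] 87.29 0.0009
left [0.5037 0.2303] -2.8 0.0007
right [ 0.5197 -0.1947] 18.53 0.012
back [0.6432 0.039 ] 87.3 0.0006
yaw -0.04722484 back-front mm 0.21823883 L-R 0.42384923
O [0.52289873 0.01726652] 0.5223813 0.52062005
215 [0.00128892 0.03687816]
225 [-0.02523714  0.0376136 ]
235 [-0.05166708  0.03718519]
pad [[-0.0836  0.1909]
 [ 0.0208  0.1909]
 [ 0.0203  0.0939]
 [-0.0842  0.0943]] [-0.0316718   0.14250025]
tab0 [0.6231498  0.06258446]
notchmid [ 0.5884626  -0.03588784]
```

```bash
python3 -m crank '[[[40,60,0,-10,0],[80,115,0,-20,0],[115,165,0,-22.5,0],[150,215,0,-22.5,0],[180,265,0,-22.5,0],[210,315,0,-22.5,0],[240,365,0,-22.5,0],[270,420,0,-22.5,0],[300,470,0,-22.5,0],[335,520,0,-22.5,0]]]' 30; python3 -m crank '[[[30,50,-15,0,0],[60,90,-30,0,0],[88,131,-50,0,0],[88,131,-50,0,0],[88,131,-50,0,0],[88,131,-50,0,0]]]'
python3 - <<'E'
from h import *
P=np.load("punch.npy"); x,d=P[2:4],P[4:]; O=P[:2]+.0119*d; np.save("punch.npy",np.r_[O,x,d])
s=robot.sense(); print(O,s["position"],s["time_s"],s["finger_gap"])
C=cal("wrist"); im=save("wrist","w1.png")
W=lambda a,b,z:proj(C,np.r_[O+a*x+b*d,z]).round(1)
for n,q in dict(tabtop=(.098,.0253,.109),tabLeft=(.098,.0323,.109),hcorner=(.045,.2,.05),midline=(-.03,-.045,.012),pad=(-.034,.1306,.026),rail_mid=(.068,-.05,.06)).items(): print(n,W(*q))
E
```

```text
time_s: 1.35
position: [0.5383, -0.0427, 0.4045]
tool_rot: [3.141, -0.075, -0.0]
contact_force: [0.9, -0.8, 0.5]
finger_gap: -0.0004
gripper_force: 0.0
time_s: 2.1
position: [0.6257, 0.0853, 0.3557]
tool_rot: [3.14, -0.077, 0.002]
contact_force: [-0.3, 0.2, 0.9]
finger_gap: -0.0002
gripper_force: 0.0
[0.5234605  0.02915325] [0.62570005 0.08534049 0.3556689 ] 2.1 -0.0002422900187078178
tabtop [370.3 217. ]
tabLeft [360.8 217. ]
hcorner [179.8 247.6]
midline [413.3 291.7]
pad [260.6 302.1]
rail_mid [442.5 229.3]
```

View pics/w1.png

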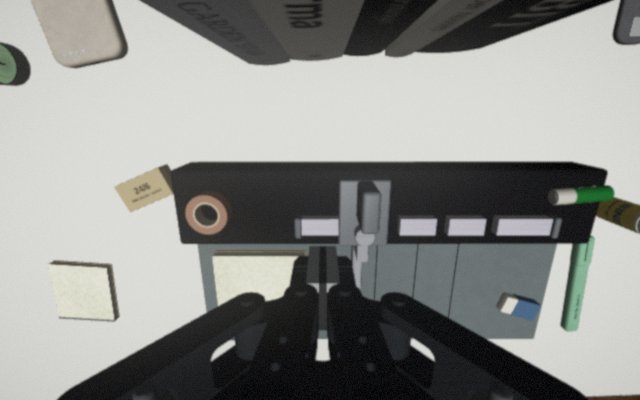

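The wrist view agrees with the map to a few mm. The tab is at (371,210) against a predicted (370,217), and the middle line at row 290 is at about (414,290) against (413,292). The fingers sit left of the tab and clear of it. I'll go down beside it and push.

```bash
python3 -m crank '[[[0,0,-50,0,0],[0,0,-100,0,0],[0,0,-100,0,0],[0,0,-100,0,0]]]'; python3 -m crank '[[[0,-5,0,0,0],[-0.5,-10,0,0,0],[-0.5,-12,0,0,0],[-0.7,-15,0,0,0],[-1,-18,0,0,0],[-1,-21,0,0,0]]]'; python3 -m crank '[[[0,-3,0,0,0],[-0.5,-6,0,0,0],[-0.5,-9,0,0,0],[-0.5,-12,0,0,0]]]'
```

```text
time_s: 2.65
position: [0.6266, 0.0859, 0.2573]
tool_rot: [-3.14, 0.076, -0.004]
contact_force: [0.2, 0.1, 0.5]
finger_gap: -0.0001
gripper_force: 0.0
time_s: 3.4
position: [0.6248, 0.0653, 0.2548]
tool_rot: [-3.14, 0.075, 0.0]
contact_force: [-0.9, 0.9, 1.3]
finger_gap: -0.0
gripper_force: 0.8
time_s: 3.9
position: [0.6243, 0.0531, 0.2547]
tool_rot: [-3.141, 0.075, 0.0]
contact_force: [0.3, 1.7, 0.8]
finger_gap: 0.0002
gripper_force: 0.8
```

```bash
python3 -m crank '[[[0,-3,0,0,0],[-0.3,-6,0,0,0],[-0.5,-9,0,0,0],[-0.5,-12,0,0,0],[-0.7,-15,0,0,0],[-0.8,-18,0,0,0]]]';  python3 -m crank '[[[0,-3,0,0,0],[-0.3,-6,0,0,0],[-0.5,-8,0,0,0],[-0.5,-10,0,0,0],[-0.5,-10,0,0,0]]]'
python3 - <<'E'
from h import *
P=np.load("punch.npy"); O,x,d=P[:2],P[2:4],P[4:]
s=robot.sense(); print((s["position"][:2]-O)@d,s["contact_force"])
C=cal("wrist"); im=save("wrist","w2.png"); cv2.imwrite("pics/w2c.png",cv2.resize(im[150:330,230:500],None,fx=2.5,fy=2.5))
W=lambda a,b,z:proj(C,np.r_[O+a*x+b*d,z]).round(1)
for n,q in dict(armfront55=(-.0,-.005,.035),armmid100=(-.0,-.05,.035),saddleL=(.09,-.028,.071),saddleR=(.09,-.072,.071),midline=(-.03,-.045,.012)).items(): print(n,W(*q))
E
```

```text
time_s: 4.65
position: [0.6235, 0.036, 0.2546]
tool_rot: [-3.139, 0.075, -0.0]
contact_force: [0.6, 3.6, -0.5]
finger_gap: 0.0003
gripper_force: 2.0
time_s: 5.28
position: [0.623, 0.025, 0.2547]
tool_rot: [3.14, -0.076, -0.0]
contact_force: [-0.8, -0.6, -0.4]
finger_gap: 0.0
gripper_force: 0.0
0.000529118109965092 [-0.82384646 -0.63718642 -0.35538888]
armfront55 [329.5 351.3]
armmid100 [389.2 351.3]
saddleL [373.5 269.3]
saddleR [452.6 269.3]
midline [375.5 359.3]
```

View pics/w2c.png

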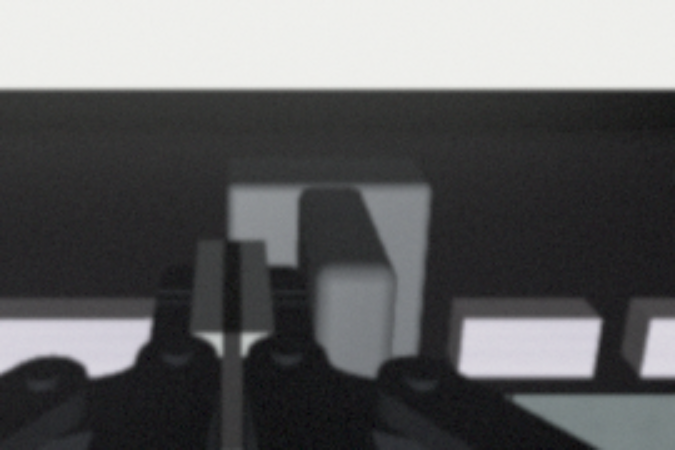

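The crop shows the tab with the finger just left of it and no contact (force about 0). The saddle's back edge runs from about (321,224) to (402,224) in the full image.

```bash
python3 - <<'E'
from h import *
P=np.load("punch.npy"); O,x,d=P[:2],P[2:4],P[4:]
C=cal("wrist")
for uv,z in (((321.5,224),.071),((402,224),.071),((357,258),.109),((387,258),.109)):
    q=ray(C,uv,z)[:2]-O; print(uv,q@x,q@d)
s=robot.sense(); print(s["contact_force"],s["gripper_force"])
E
```

```text
(321.5, 224) 0.11703683265833913 0.0009269710089621361
(402, 224) 0.11702116796112283 -0.04172563123825938
(357, 258) 0.11688158234181005 -0.013807635137268195
(387, 258) 0.11687650399533986 -0.02619028191344646
[-0.82137317 -0.48100979  0.30436832] 0.0
```

```bash
python3 -m crank '[[[0,-3,0,0,0],[-0.3,-6,0,0,0],[-0.5,-9,0,0,0],[-0.5,-12,0,0,0],[-0.7,-15,0,0,0],[-0.8,-18,0,0,0],[-1,-20,0,0,0],[-1,-21,0,0,0]]]';  for i in 1 2 3 ; do python3 -m crank '[[[0,-0.5,0,0,0],[0,-1,0,0,0]]]' | egrep "posi|force"; done
```

```text
time_s: 6.32
position: [0.6221, 0.0041, 0.2547]
tool_rot: [3.141, -0.076, 0.0]
contact_force: [0.1, 2.1, 1.8]
finger_gap: 0.0004
gripper_force: 0.7
position: [0.622, 0.0033, 0.2547]
contact_force: [0.3, 0.4, 0.5]
gripper_force: 0.5
position: [0.622, 0.0023, 0.2546]
contact_force: [-0.2, -0.5, -0.2]
gripper_force: 0.2
position: [0.622, 0.0012, 0.2545]
contact_force: [0.6, -0.2, -0.5]
gripper_force: 0.0
```

```bash
python3 - <<'E'
from h import *
P=np.load("punch.npy"); O,x,d=P[:2],P[2:4],P[4:]
s=robot.sense(); print((s["position"][:2]-O)@d)
C=cal("wrist"); im=save("wrist","w3.png"); g=cv2.cvtColor(im,cv2.COLOR_BGR2GRAY).astype(float)
v=228; r=cv2.GaussianBlur(g,(3,3),0)[v]; thr=70
print(r[300:420:3].astype(int))
a=300+edge(r[300:],thr); b=420-edge(r[420:300:-1],thr)
for u in (a,b): print(u,(ray(C,(u,v),.071)[:2]-O)@d)
r=robot.sense(); print(r["contact_force"],r["gripper_force"])
cv2.imwrite("pics/w3c.png",cv2.resize(im[150:330,230:500],None,fx=2.5,fy=2.5))
E
```

```text
-0.023268159007631337
[ 41  41  42  41  43  41  43  42  42  42  49 109 143 143 144 143 141 142
 141 141 112  51  50  51  51  49  51  50  61 125 136 135 134 134 132 133
 132 116  50  39]
331.2122905027933 -0.028052786841393493
413.01863354037266 -0.07151461995740538
[ 0.48258084  0.80129695 -0.18204621] 0.0
```

The guide's middle is at punch y = -0.0498, so its value is about 0.100. It has dropped in and stands 5 mm clear of the finger. I'll back off and go over to the left of the pad.

```bash
python3 -m crank '[[[0.5,10,0,0,0],[0,10,50,0,0.3],[0,10,90,0,0.6],[-30,55,90,10,0.6],[-60,105,90,20,0.6],[-90,155,90,30,0.6],[-110,200,90,40,0.6],[-123,231,90,50,0.6],[-123,231,90,60,0.6],[-123,231,90,70,0.6]]]'; python3 -m crank '[[[0,0,0,10,0.6],[0,0,0,20,0.6],[0,0,0,20,0.6],[0,0,0,20,0.6]]]'
python3 - <<'E'
from h import *
P=np.load("punch.npy"); O,x,d=P[:2],P[2:4],P[4:]
C=cal("top"); im=save("top","top2.png"); c=cv2.convertScaleAbs(im[155:265,230:435],alpha=1.6); c=cv2.resize(c,None,fx=3,fy=3,interpolation=cv2.INTER_CUBIC)
C=cal("wrist"); w=save("wrist","w4.png")
w=cv2.resize(w,None,fx=.9,fy=.9)[:,:]; w=cv2.copyMakeBorder(w,0,0,0,max(0,c.shape[1]-w.shape[1]),0); c=cv2.copyMakeBorder(c,0,0,0,w.shape[1]-c.shape[1],0)
cv2.imwrite("pics/mix.png",cv2.resize(np.vstack([c,w]),(500,600) if 0 else None,fx=.85,fy=.85))
np.save("wcal4.npy",np.r_[C[0].ravel(),C[1].ravel(),C[2]])
print(robot.sense()["position"])
E
```

```text
time_s: 8.38
position: [0.4984, 0.2336, 0.3448]
tool_rot: [-2.609, -1.75, -0.0]
contact_force: [-1.0, 0.0, -0.1]
finger_gap: 0.0514
gripper_force: 0.0
time_s: 8.88
position: [0.4989, 0.2326, 0.3447]
tool_rot: [-2.278, -2.163, -0.0]
contact_force: [0.1, 0.3, -1.0]
finger_gap: 0.0515
gripper_force: 0.0
[0.49897525 0.23244636 0.34471212]
```

View pics/mix.png

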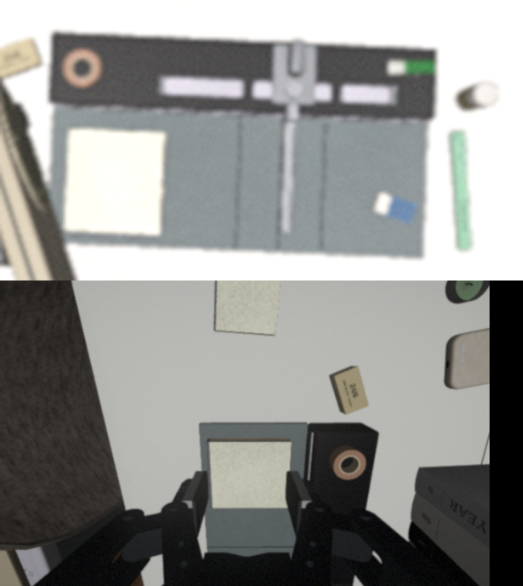

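The top crop shows the guide arm at the middle line. The wrist view shows the pad's left edge at about w4 (276,210) to (379,210), with the fingers standing too near to see beyond it. Next I measure that edge.

```bash
python3 - <<'E'
from h import *
P=np.load("punch.npy"); O,x,d=P[:2],P[2:4],P[4:]
a=np.load("wcal4.npy"); C=(a[:9].reshape(3,3),a[9:18].reshape(3,3),a[18:])
g=cv2.GaussianBlur(cv2.cvtColor(cv2.imread("pics/w4.png"),cv2.COLOR_BGR2GRAY),(3,3),0).astype(float)
print(g[195:225:2,330])
for u in (285,300,330,350,370):
    v=198+edge(g[198:240,u],130); q=ray(C,(u,v),.026)[:2]-O; print(u,v,q@x,q@d)
for v in (230,260):
    l=262+edge(g[v,262:],130); q=ray(C,(l,v),.026)[:2]-O; print(l,v,q@x,q@d)
q=robot.sense()["position"][:2]-O; print("tcp",q@x,q@d)
E
```

```text
[102. 101. 101. 102. 101.  98.  87.  84. 150. 184. 184. 185. 185. 186.
 185.]
285 210.5 -0.07032590521040002 0.18034190722357532
300 210.5 -0.05557183681356041 0.18029521218342948
330 210.5 -0.026062972182229173 0.18020181979961
350 210.5 -0.006389856603131514 0.18013955650401928
370 210.5897435897436 0.013287719877845747 0.17998398753855466
262.4230769230769 230 -0.09379922216315467 0.15973455360566655
274.962962962963 260 -0.0828588830001122 0.12617919651533085
tcp -0.034054873838682796 0.2019105729085555
```

```bash
python3 -m crank '[[[0,0,-60,0,0.6],[0,0,-120,0,0.6],[0,0,-145,0,0.6],[0,0,-152,0,0.6],[0,0,-156,0,0.6],[0,0,-158,0,0.6],[0,0,-158,0,0.6]]]'; python3 -m crank '[[[0,-4,0,0,0.6],[-0.3,-8,0,0,0.6],[-0.5,-11,0,0,0.6],[-0.7,-14,0,0,0.6],[-0.9,-18,0,0,0.6],[-1,-22,0,0,0.6],[-1.2,-26,0,0,0.6],[-1.4,-30,0,0,0.6],[-1.4,-30,0,0,0.6]]]'
python3 - <<'E'
from h import *
P=np.load("punch.npy"); O,x,d=P[:2],P[2:4],P[4:]
q=robot.sense()["position"][:2]-O; print("tcp",q@x,q@d)
im=save("wrist","w5.png"); cv2.imwrite("pics/w5s.png",cv2.resize(im,None,fx=.8,fy=.8))
E
```

```text
time_s: 9.85
position: [0.4996, 0.2325, 0.1879]
tool_rot: [2.274, 2.167, 0.003]
contact_force: [-0.4, -0.0, 0.6]
finger_gap: 0.0515
gripper_force: 0.0
time_s: 10.98
position: [0.4975, 0.2019, 0.1865]
tool_rot: [2.274, 2.167, -0.001]
contact_force: [0.5, 0.1, 0.2]
finger_gap: 0.0515
gripper_force: 0.0
tcp -0.03406162788674915 0.17131713490391182
```

View pics/w5s.png

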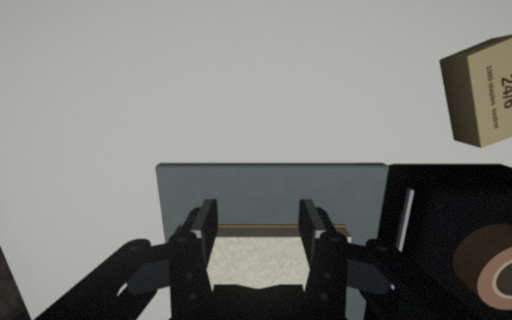

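```bash
python3 - <<'E'
from h import *
P=np.load("punch.npy"); O,x,d=P[:2],P[2:4],P[4:]; C=cal("wrist")
for v,z in ((237/.8,.026),(226/.8,.012)):
    q=ray(C,(258/.8,v),z)[:2]-O; print(z,q@x,q@d)
for h in (.012,.016,.02,.026,.03): print(h,[proj(C,np.r_[O-.034*x+y*d,h]).round()*.8 for y in (.182,.160)])
E
```

```text
0.026 -0.03354361379111296 0.1597939474057957
0.012 -0.03353938086595134 0.15868232189869116
0.012 [array([257.6, 193.6]), array([257.6, 224. ])]
0.016 [array([257.6, 196.8]), array([257.6, 227.2])]
0.02 [array([257.6, 199.2]), array([257.6, 231.2])]
0.026 [array([257.6, 204. ]), array([257.6, 236.8])]
0.03 [array([256.8, 207.2]), array([257.6, 240.8])]
```

The pad edge is at 0.160, moving with the fingers and straight. On to about 10 mm short of the guide.

```bash
python3 -m crank '[[[-0.2,-4,0,0,0.6],[-0.4,-9,0,0,0.6],[-0.7,-14,0,0,0.6],[-0.9,-19,0,0,0.6],[-1.1,-24,0,0,0.6],[-1.4,-29,0,0,0.6],[-1.6,-34,0,0,0.6],[-1.9,-39,0,0,0.6],[-2.1,-44,0,0,0.6],[-2.3,-48,0,0,0.6]]]'; python3 -m crank '[[[-0.2,-4,0,0,0.6],[-0.4,-9,0,0,0.6],[-0.7,-14,0,0,0.6],[-0.9,-19,0,0,0.6],[-1.1,-24,0,0,0.6],[-1.4,-29,0,0,0.6],[-1.6,-34,0,0,0.6],[-1.9,-39,0,0,0.6],[-2.1,-43,0,0,0.6],[-2.2,-46,0,0,0.6]]]'
python3 - <<'E'
from h import *
P=np.load("punch.npy"); O,x,d=P[:2],P[2:4],P[4:]; C=cal("top")
s=robot.sense();q=s["position"][:2]-O; print("tcp",q@x,q@d,s["contact_force"])
im=save("top","top3.png"); c=cv2.convertScaleAbs(im[155:265,230:435],alpha=1.6); cv2.imwrite("pics/top3c.png",cv2.resize(c,None,fx=3.5,fy=3.5,interpolation=cv2.INTER_CUBIC))
E
```

```text
time_s: 12.28
position: [0.4953, 0.154, 0.1867]
tool_rot: [2.274, 2.168, 0.0]
contact_force: [-0.7, 1.7, 0.8]
finger_gap: 0.0516
gripper_force: 0.3
time_s: 13.52
position: [0.4931, 0.1081, 0.1867]
tool_rot: [-2.274, -2.167, -0.0]
contact_force: [-0.1, 0.0, -0.1]
finger_gap: 0.0511
gripper_force: 0.3
tcp -0.034022494440055076 0.07738350054582355 [-0.1145825   0.00952663 -0.13226725]
```

View pics/top3c.png

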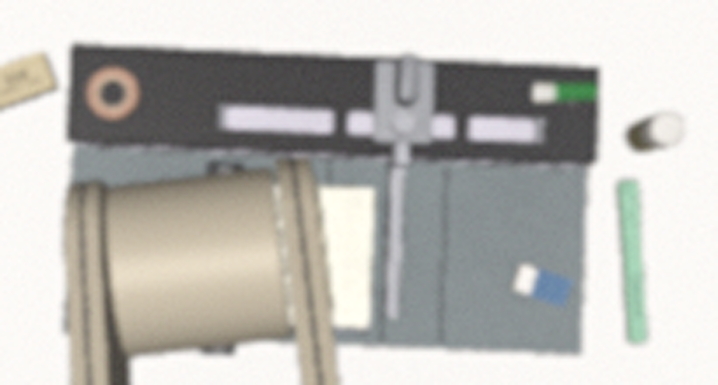

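The crop shows the pad's right edge at (375,190)–(371,327), parallel to the guide arm at (393,190)–(388,318). The gap is about 11 mm. Now the slow approach.

```bash
python3 -m crank '[[[-0.1,-2,0,0,0.6],[-0.2,-4,0,0,0.6],[-0.3,-6,0,0,0.6],[-0.4,-8,0,0,0.6],[-0.4,-9,0,0,0.6],[-0.4,-9,0,0,0.6]]]' | egrep "posi|force"; for i in 1 2 3 4; do python3 -m crank '[[[0,-0.3,0,0,0.6],[0,-0.5,0,0,0.6],[0,-0.5,0,0,0.6]]]' | egrep "posi|force"; done
python3 - <<'E'
from h import *
f=[]
for i in range(3): f.append(robot.sense()["contact_force"]); save("top","t4.png")
print(np.mean(f,0))
P=np.load("punch.npy"); O,x,d=P[:2],P[2:4],P[4:]; C=cal("top")
q=robot.sense()["position"][:2]-O; print("tcp",q@x,q@d)
g=cv2.cvtColor(cv2.imread("pics/t4.png"),cv2.COLOR_BGR2GRAY)
for v in (212,222,232,242): print(v,g[v,328:352], [proj(C,np.r_[O+a*x-.0448*d,.03]).round(1) for a in [(.0-(v-216)*.0026)]])
E
```

```text
position: [0.4927, 0.0992, 0.1867]
contact_force: [0.4, -0.5, 0.5]
gripper_force: 0.0
position: [0.4927, 0.0989, 0.1867]
contact_force: [-0.3, 0.3, -0.4]
gripper_force: 0.3
position: [0.4927, 0.0983, 0.1867]
contact_force: [-0.7, -0.4, 0.3]
gripper_force: 0.2
position: [0.4927, 0.0978, 0.1867]
contact_force: [-0.1, 0.4, 0.5]
gripper_force: 0.2
position: [0.4927, 0.0973, 0.1867]
contact_force: [-0.5, 0.8, 0.1]
gripper_force: 0.2
[-0.49765758  0.77705496  0.15111727]
tcp -0.033917535380782945 0.06662286806184221
212 [149 157 159 158 158 156 155 155 155 157 158 152 132 112 113 120 112  96
  89  88  89  90  91  92] [array([340.8, 212.7])]
222 [120 140 155 159 159 158 157 158 157 159 157 148 126 110 115 116 103  88
  87  89  91  88  91  89] [array([340.4, 222.5])]
232 [110 121 141 156 158 157 156 157 157 156 152 135 116 117 119 111 100  90
  89  89  90  90  90  91] [array([340. , 232.3])]
242 [111 109 130 152 159 159 159 159 159 161 155 137 113 115 118 106  93  90
  90  91  91  89  90  91] [array([339.6, 242. ])]
```

```bash
for i in 1 2 3 4 5; do python3 -m crank '[[[0,-0.3,0,0,0.6],[0,-0.3,0,0,0.6],[0,-0.3,0,0,0.6]]]' | egrep "posi|force"; done
```

```text
position: [0.4927, 0.097, 0.1867]
contact_force: [-0.7, 0.1, -0.3]
gripper_force: 0.2
position: [0.4927, 0.0968, 0.1867]
contact_force: [-0.3, 1.5, -0.3]
gripper_force: 0.5
position: [0.4927, 0.0965, 0.1867]
contact_force: [-0.1, 2.4, -0.7]
gripper_force: 1.3
position: [0.4927, 0.0962, 0.1867]
contact_force: [-0.7, 2.9, 0.4]
gripper_force: 1.7
position: [0.4927, 0.0959, 0.1867]
contact_force: [-0.6, 4.7, -0.2]
gripper_force: 2.3
```

Firm contact with the guide (about 3–4 N). I'll back straight off, lift, and check.

```bash
python3 -m crank '[[[0,1,0,0,0.6],[0.1,4,0,0,0.6],[0.5,15,0,0,0.6],[1,25,0,0,0.6],[1,25,50,0,0.6],[1,40,100,0,0.6],[1,90,150,0,0.6],[1,140,150,0,0.6],[1,140,150,0,0.6]]]'
python3 - <<'E'
from h import *
P=np.load("punch.npy"); O,x,d=P[:2],P[2:4],P[4:]; C=cal("top")
im=save("top","top5.png"); C=cal("top"); g=cv2.GaussianBlur(cv2.cvtColor(im,cv2.COLOR_BGR2GRAY),(3,3),0).astype(float)
for v in (210,220,230,240):
    q=ray(C,(328+edge(g[v,328:],136),v),.026)[:2]-O; r=ray(C,(355-edge(g[v,355:335:-1],101),v),.035)[:2]-O; l=ray(C,(295+edge(g[v,295:],125),v),.026)[:2]-O; print(v,"padR",q@d,"padL",l@d,"armR",r@d)
c=cv2.convertScaleAbs(im[160:260,280:390],alpha=1.6); a=cv2.resize(c,None,fx=5,fy=5,interpolation=cv2.INTER_CUBIC)
cv2.imwrite("pics/fin.png",a)
E
```

```text
time_s: 18.98
position: [0.4934, 0.2397, 0.3382]
tool_rot: [2.269, 2.173, 0.005]
contact_force: [-0.1, 0.2, 0.2]
finger_gap: 0.051
gripper_force: 0.0
210 padR -0.04480580787201646 padL 0.054660545270564354 armR -0.05679665212194788
220 padR -0.044218946992765 padL 0.05582644580389286 armR -0.05614789960130481
230 padR -0.044082011055957056 padL 0.0546759499019595 armR -0.05817087814553845
240 padR -0.04385643566217462 padL 0.05586077165577489 armR -0.055809788642875544
```

View pics/fin.png

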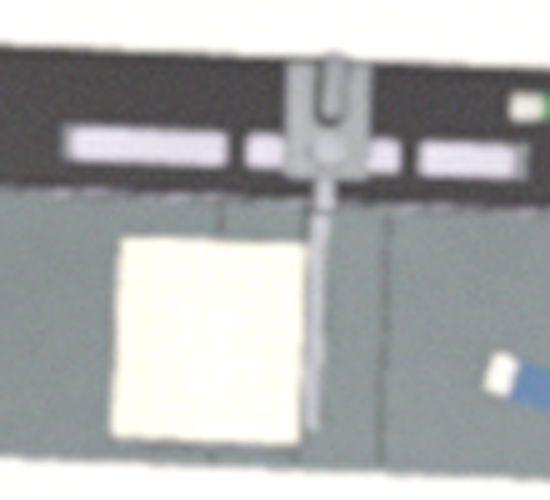

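The crop shows the pad's right edge at (304,245)–(299,440), flush on the arm, and the saddle over the middle notch. As a last check, I compare the saddle with the notches, before and after the pad push.

```bash
python3 - <<'E'
from h import *
P=np.load("punch.npy"); O,x,d=P[:2],P[2:4],P[4:]; C=cal("top")
for f in ("top2","top5"):
    g=cv2.cvtColor(cv2.imread(f"pics/{f}.png"),cv2.COLOR_BGR2GRAY).astype(float)
    a=g[175:184,330:362].mean(0); u1=330+edge(a[:12],90); u2=361-edge(a[::-1][:12],90)
    print(f,[round((ray(C,(u,179),.071)[:2]-O)@d,4) for u in (u1,u2,(u1+u2)/2)])
    for lo,hi in ((323,333),(356,368)):
        b=g[189:192,lo:hi].mean(0); w=np.clip(140-b,0,None); w[b>125]=0; print(b.astype(int)); u=lo+np.average(np.arange(hi-lo),weights=w); print(" notch",round((ray(C,(u,190),.06)[:2]-O)@d,4))
E
```

```text
top2 [np.float64(-0.0288), np.float64(-0.0705), np.float64(-0.0496)]
[138 124  91  59  48  70 111 137 144 143]
 notch -0.0039
[141 142 137 116  76  47  52  78 115 137 142 142]
 notch -0.0943
top5 [np.float64(-0.0289), np.float64(-0.0706), np.float64(-0.0498)]
[139 124  92  60  49  70 111 137 144 144]
 notch -0.0039
[141 142 137 116  77  47  52  80 114 137 143 142]
 notch -0.0944
```

The guide is at -0.0498 and the notch middle at -0.0492, and the pad push did not shift it. Handing in.

```bash
python3 -c "
from cell import robot
print(robot.finish_job())"
```

```text
the job is handed in; nothing more can be done
None
```

The guide sits in the middle notch (0.6 mm from the notch's centre by the camera), the notepad lies flat against it, the guide stayed put through the pad push, and the job was handed in about 19 s into the 54 s allowed.

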